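# Turn the drained casting mould upright by its star wheel and latch it

## Robot

A 6-joint arm with a two-finger parallel gripper is mounted at the origin on a cart in front of the work surface, level with it; the furniture and walls round the work are solid. World frame = base frame: x ahead of the robot, y to its left, z up, the work surface at z = 0. Lengths are in m, angles in rad, forces in N, time in s.
With the tool pointing down it reaches from about 0.375 to 0.9 m from the base axis. Payload 3.1 kg.
Tool frame: the origin (TCP) lies on the front face of the gripper's body, between the roots of the fingers; the fingertips stand 70 mm ahead of it and the grasp point (between the pads) lies 51 mm ahead of it; z points along the fingers, y is the line along which they close (so a half turn about z gives the same grasp; the last joint's range is limited). The gripper opens to 87 mm and grips with 3 to 60 N. Pads are 19 mm wide; open, the fingers measure 117 mm over their backs; the gripper's body (75 mm by 190 mm) begins 51 mm behind the grasp point.
Start: joints at [1.141, 0.527, 1.433, -0, 1.181, -0.178], TCP at [0.155, 0.605, 0.292] pointing down, gripper open.
Joint ranges: [-3.08, 3.08], [-0.75, 2.2], [0.22, 2.44], [-1.43, 4.57], [0, 2.65], [-2.85, 2.85]. Speed limits (rad/s): [2.79, 2.79, 3.14, 3.14, 3.14, 3.14].

## Interface

Orientations are given as a unit quaternion [x, y, z, w].
In Python, from rig import robot, cams, ticket gives the robot as it stands. The module is installed in compiled form; this text tells all that it offers.
- The arm moves only by the shell command python3 -m crank 'ROWS' [FORCE]. ROWS is JSON, a list of rows, each a list of 7 numbers: the shift along the tool's x, y, z in cm, then the turn, a rotation vector about the tool's x, y, z in rad, then the closure, from 0 (fully open) to 1 (shut). A call has 1 to 5 rows; each row shifts and turns the commanded pose from where the row before left it, along the tool's axes as they then stand; what a row does not reach is not made up. A row lasts 1/8 s, in which the tool goes at most 62.5 mm and 10.7 degrees, less where a joint would pass 70% of its speed; a pose out of reach is approached as far as the arm can. A call is refused whole if a number of a shift passes 6.25 or a number of a turn 0.188, either way. A call with a gripper value outside its range is refused whole. The fingers move at their own pace and stop on an object; FORCE is the grip in N (left out, the last holds). Time passes only in rows, so rows that do not move let the fingers close. It gives the time, the measured TCP pose, the force, the opening and the grip force at its end, in the units of the state.
- robot.get_obs(): the state, without advancing time (a new reading comes with each control period).
- cams.camera(name): name is "scene" or "side" or "wrist"; returns the picture (420x560x3 uint8, red, green, blue); there is no depth.
- cams.camera_info(name): a dict with "intrinsics" (3x3 intrinsics, pixels), "pose" (4x4, takes a point from camera to world coordinates). Camera axes: x right, y down, z forward; pixel columns grow to the right and rows downward; lengths in m; the calibration is good to about 2 mm. A picture is of the moment at which its call begins: read the wrist's pose just before it. camera_info takes no time and is no camera call; for the wrist camera it gives the pose at the moment of the call.
- ticket.hand_in(): hands the job in; it is judged then, once.
The state is a dict: "time": time; "q": joint angles; "joint_velocities": joint speeds; "joint_torque": joint torques, N m; "position": TCP position; "tool_rot": TCP orientation; "ft_force": force on the tool from outside, world axes, zero at the start; "moment": the same for the moment, N m; "grip_width": finger opening in m; "grip_force": force on a finger pad.
Only numpy, scipy, OpenCV 4.12 (cv2) and the standard library are available. Lean on these libraries where they do the work, as an engineer would, in place of code of your own. Each camera call takes 0.05 s, during which the arm holds its last target. There are 200 camera calls.

## Task

The white plaster mould has drained in its turnover stand and must go back to the filling position: push the spokes of the star wheel, one after another, until the mould's pouring collar (and with it the red ball) points straight up. Then push the yellow-knobbed latch lever in until its pin sits fully home in the notch of the index disc, and move clear. Only push, with closed fingertips or the outside of the fingers: grip and lift nothing, keep off the soft plaster mould, push gently, and leave the things lying round the stand where they are.

Things in the scene. Friction and masses are not known exactly. Their poses are not given: they have to be found in the camera images.
- stand: dark green turnover stand, screwed to the bench. Origin: centre of its underside, on the bench; x runs along the level axle (140 high) away from the robot, y left, z up; offsets below are stand (x, y, z) in mm. Base plate x -115 to 125, 170 wide, 12 high; uprights 167 high at x -70 and 85; star wheel x -135, index disc x -98, mould between the uprights. Highest part 251.
- rotor (a joint): angle of the axle with star wheel, index disc and mould, rad: 0 = pouring collar straight up, pi or -pi = straight down, 2 pi more or less is the same. Grows as the wheel turns clockwise seen from the robot's side. Turns either way in a stiff bearing (0.3 N m, about 3 N at a spoke's end), stays where it is left, does not coast.
- wheel_centre (a point): centre of the star wheel: on the axle, in the wheel's upright plane, stand (-135, 0, 140). Hub 46 across; six steel spokes 11 thick, 60 degrees apart, no rim; each ends in a ball 22 across with its centre 100 from the axle.
- red_ball (a point): centre of the one red ball (the others are black); its spoke points the same way as the pouring collar. At rotor angle a, ball k (0 to 5, red is 0) lies at stand y = -100 sin(b), z = 140 + 100 cos(b), with b = a + k pi/3.
- mould: two-part white plaster mould with two black rubber bands, about 106 (x) x 116 (y) x 136 (z), clamped on the axle through its centre (the origin) and turning with it; do not touch. Its z axis points out through the pouring collar. Its corners sweep a radius of 90 between stand x -48 and 59; clamp bars and nuts reach x -64 to 74.
- pour_mouth (a point): centre of the rim of the mould's pouring collar (hollow plaster collar, 72 wide at its foot, 20 high, dark inside), 87 from the axle
- latch (a joint): swing of the latch lever on the stand's left side, rad: 0 = fully home (its stop is at -0.04), grows up to 0.5 as the knob swings out to +y. Its pivot runs along x at stand (-98, 45, 40). Stays where it is left; about 1 N at the knob moves it, up to about 15 N at the knob where the pin enters the notch. If the notch is elsewhere the pin stops on the disc's rim at about 0.16 rad.
- latch_knob (a point): centre of the latch lever's yellow ball knob, 28 across, on a rod 11 thick; home at stand (-98, 80, 215), swung out by 0.4 rad at about (-98, 145, 188)
- notch (a point): mouth of the one notch in the rim of the steel index disc (100 across, 8 thick): 15 wide, 19 at the mouth, 25 deep. At rotor 0 it lies at stand (-98, 50, 140), facing the round-nosed pin (12 thick) of the latch lever. The pin enters surely when the rotor is within 0.12 rad of 0, and then draws it true.
- stopper: black rubber stopper, 44x44x50; loose bystander, to be left alone; origin at the centre of its underside
- wedge_1: hardwood wedge, 32x85x26; loose bystander, to be left alone; origin at the centre of its underside
- cup_test_b: terracotta test cup, 62x62x53; loose bystander, to be left alone; origin at the centre of its underside
- sprig_mould_1: small white plaster block with a flower, 50x62x26; loose bystander, to be left alone; origin at the centre of its underside
- timer: cream wind-up timer, 41x64x65; loose bystander, to be left alone; origin at the centre of its underside
- rib_rubber: red rubber kidney, 44x110x9; loose bystander, to be left alone; origin at the centre of its underside

How it is judged:
By the outcome, as a careful person would: the job done as asked, in the order asked, and still so for the second after the job is handed in, with the robot touching nothing.
It also fails if it takes over 64 s, if anything falls off the work surface, if the arm or the gripper's body presses on something with over 40 N, if the wrist force passes 120 N, or if a joint passes its speed limit or range.

## Working session

There is one attempt and no reset: what is moved stays moved. The work goes in short steps, Python scripts to look and compute and a shell command to move; the robot and the scene stay as the last step left them, time stands still between calls to the robot, and variables do not carry over. Pictures are saved under pics/ and viewed, at most 10 in all, crops included, and the job is handed in when it is done.

```bash
mkdir -p pics; python3 - <<'E'
from rig import robot,cams
import cv2,numpy as np
o=robot.get_obs();print(o)
ims=[]
for n in("scene","side"):
    im=cams.camera(n);cv2.imwrite(f"pics/{n}0.png",im[:,:,::-1])
    i=cams.camera_info(n);print(n,np.round(i["intrinsics"],1).tolist(),np.round(i["pose"],3).tolist())
E
```

```text
{'time': 0.0, 'q': array([ 1.14150513e+00,  5.28442919e-01,  1.43393787e+00, -2.24899074e-05,
        1.18139750e+00, -1.78502314e-01]), 'joint_velocities': array([-0.00045828, -0.00064886, -0.00133416,  0.00133847,  0.0008322 ,
       -0.00061945]), 'joint_torque': array([-1.84423741e-03, -4.40039241e+01, -1.76590419e+01,  6.30018348e-02,
        5.80154860e-02, -1.72903806e-04]), 'position': array([0.15482757, 0.60489616, 0.29127445]), 'tool_rot': array([ 1.25061766e-01,  9.92148356e-01, -1.04585025e-03, -3.17092382e-04]), 'ft_force': array([-0.47201812,  0.11454064, -0.18053976]), 'moment': array([-0.01797937, -0.01215592, -0.00723612]), 'grip_force': 0.0, 'grip_width': 0.08727383469450255}
scene [[462.6, 0.0, 281.3], [0.0, 462.6, 198.0], [0.0, 0.0, 1.0]] [[0.329, 0.462, -0.824, 1.586], [0.944, -0.177, 0.277, -0.306], [-0.018, -0.869, -0.495, 0.777], [0.0, 0.0, 0.0, 1.0]]
side [[393.9, 0.0, 279.3], [0.0, 393.9, 210.4], [0.0, 0.0, 1.0]] [[-0.432, -0.705, 0.563, 0.099], [-0.902, 0.346, -0.258, 0.251], [-0.012, -0.619, -0.785, 0.85], [0.0, 0.0, 0.0, 1.0]]
```

View pics/scene0.png

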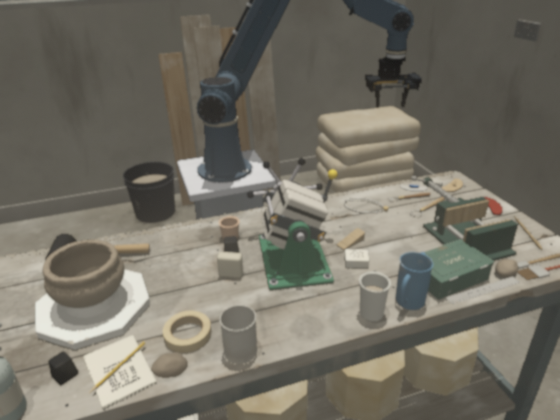

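View pics/side0.png

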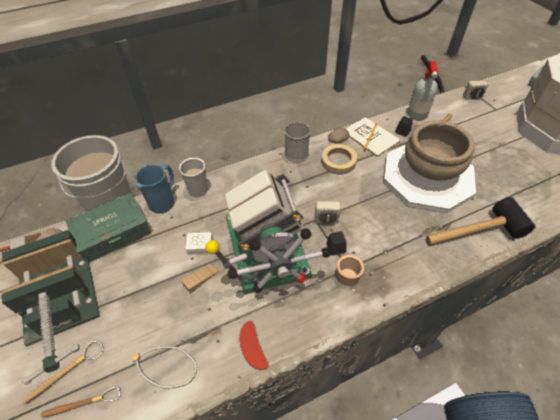

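Side view: the stand is at about (270,250), the yellow knob at (212,247), the red ball at about (302,278) on the lower right, and the rubber kidney in front at (253,345). I'll enlarge both views.

```bash
python3 - <<'E'
import cv2,numpy as np
a=cv2.imread("pics/side0.png")[165:305,180:380]
b=cv2.imread("pics/scene0.png")[145:290,210:380]
a=cv2.resize(a,(800,560),interpolation=cv2.INTER_CUBIC)
b=cv2.resize(b,None,fx=4,fy=4,interpolation=cv2.INTER_CUBIC)
cv2.imwrite("pics/a.png",a);cv2.imwrite("pics/b.png",b)
E
```

```text
(no output)
```

View pics/a.png

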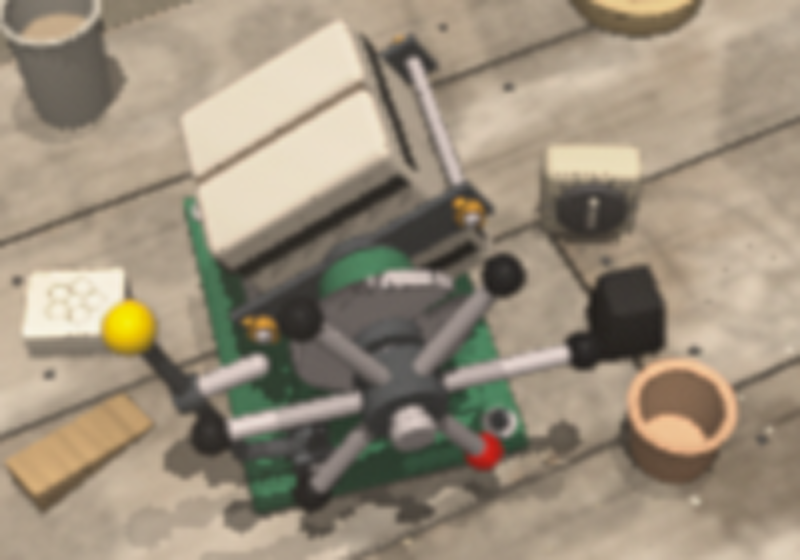

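View pics/b.png

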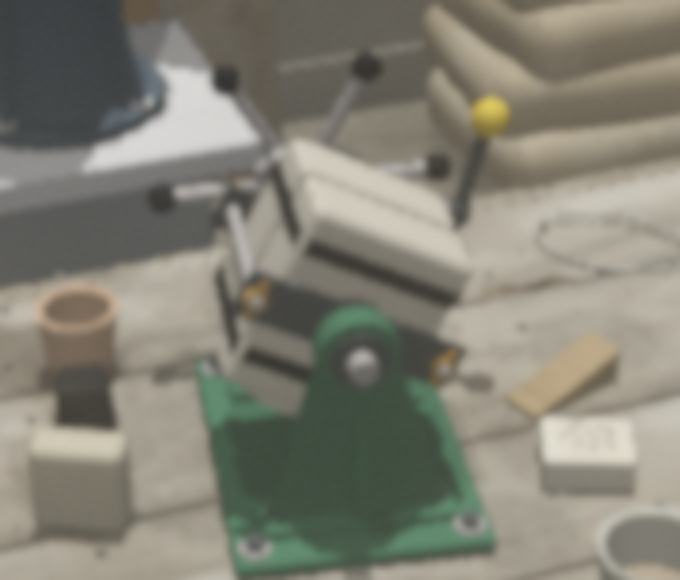

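```bash
cat > geo.py <<'E'
import numpy as np,cv2
from rig import robot,cams
from scipy.optimize import least_squares
from scipy.spatial.transform import Rotation as R
def proj(n,P):
    i=cams.camera_info(n);T=np.linalg.inv(i["pose"]);p=(T[:3,:3]@np.asarray(P).T).T+T[:3,3]
    u=(i["intrinsics"]@p.T).T;return u[:,:2]/u[:,2:]
def s2w(S,x,y,w):
    S=np.atleast_2d(S);c,s=np.cos(w),np.sin(w)
    return np.c_[x+c*S[:,0]-s*S[:,1],y+s*S[:,0]+c*S[:,1],S[:,2]]
def ball(a,k):
    b=a+np.asarray(k)*np.pi/3;return np.c_[-.135+0*b,-.1*np.sin(b),.14+.1*np.cos(b)]
def knob(l):  # rotate about pivot; home rel (35,175)
    r,t=np.hypot(.035,.175),np.arctan2(.035,.175)+l
    return np.array([[-.098,.045+r*np.sin(t),.04+r*np.cos(t)]])
E
cat > fit.py <<'E'
from geo import *
side={0:(485,450),1:(312,493),2:(210,435),3:(303,318),4:(503,274),5:(585,350),'k':(130,327)}
scene={4:(226,77),3:(367,67),2:(437,167),5:(162,198),'k':(491,116)}
def res(p,full=False):
    r=[]
    for n,d,o in(("side",side,(180,165)),("scene",scene,(210,145))):
        for k,u in d.items():
            S=knob(p[4]) if k=='k' else ball(p[3],[k])
            r.append(proj(n,s2w(S,*p[:3]))[0]-(np.array(u)/4+o))
    return np.array(r) if full else np.ravel(r)
s=least_squares(res,[.5,0,0,2.5,.4]);print(np.round(s.x,4));print(np.round(res(s.x,True),1).tolist())
print(s2w([-.135,0,.14],*s.x[:3]),s2w(ball(s.x[3],range(6)),*s.x[:3]).round(3),s2w(knob(s.x[4]),*s.x[:3]),s2w(knob(0),*s.x[:3]))
# stamps: bench points of neighbours
E
python3 fit.py
```

```text
[ 0.6155  0.0509 -0.186   2.6382  0.2902]
[[-0.2, 0.0], [0.1, -0.6], [0.1, -0.5], [-0.9, -0.1], [-0.2, -0.0], [-0.6, -0.3], [-0.6, -0.0], [-0.8, -0.3], [-0.5, -1.3], [-0.6, -0.9], [-0.5, -1.4], [-0.6, -0.5]]
[[0.48283095 0.07584992 0.14      ]] [[ 0.474  0.028  0.052]
 [ 0.492  0.127  0.054]
 [ 0.501  0.174  0.142]
 [ 0.492  0.123  0.228]
 [ 0.473  0.025  0.226]
 [ 0.464 -0.022  0.138]] [[0.54297999 0.19539665 0.19766896]] [[0.53398928 0.14762614 0.215     ]]
```

```bash
cat > st.py <<'E'
from geo import *
# stand-frame tip position (mm), tool axes in stand frame
o=robot.get_obs();x,y,w=.6155,.0509,-.186
Rz=R.from_euler('z',-w);r=R.from_quat(o["tool_rot"])
tip=o["position"]+r.apply([0,0,.07])
t=Rz.apply(tip-[x,y,0])
print("t",round(o["time"],2),"tip stand mm",np.round(t*1e3,1),"axes x/y",np.round((Rz*r).as_matrix()[:,:2].T,3).tolist(),"F",np.round(Rz.apply(o["ft_force"]),1),"w",round(o["grip_width"],3),"q",np.round(o["q"],2))
E
python3 -m crank '[[0,0,-3,0,0,-0.065,1],[0,0,-3,0,0,0,1],[0,0,-3,0,0,0,1]]'; python3 st.py
```

```text
time: 0.48
position: [0.1549, 0.6051, 0.3824]
tool_rot: [0.093, 0.996, -0.001, -0.0]
ft_force: [0.3, -0.2, -0.0]
grip_width: 0.0643
grip_force: 0.0
t 0.47 tip stand mm [-555.1  459.4  312.4] axes x/y [[-1.0, -0.0, 0.0], [-0.0, 1.0, -0.002]] F [ 0.3 -0.2 -0. ] w 0.064 q [ 1.14  0.44  1.32  0.    1.38 -0.24]
```

```bash
python3 -m crank '[[-4,-4,0,0,0,0,1],[-4,-4,0,0,0,0,1],[-4,-4,0,0,0,0,1],[-4,-4,0,0,0,0,1],[-4,-4,0,0,0,0,1]]' >/dev/null;  python3 -m crank '[[-4,-4,0,0,0,0,1],[-4,-4,0,0,0,0,1],[-4,-4,0,0,0,0,1],[-4,-4,0,0,0,0,1],[0,0,0,0,0,0,1]]'; python3 st.py
```

```text
time: 1.72
position: [0.4445, 0.1821, 0.3819]
tool_rot: [0.096, 0.995, -0.0, 0.0]
ft_force: [0.2, 1.3, -0.7]
grip_width: 0.0006
grip_force: 0.0
t 1.73 tip stand mm [-192.3   97.3  311.9] axes x/y [[-1.0, 0.006, -0.001], [0.006, 1.0, -0.001]] F [-0.1  1.4 -0.7] w 0.001 q [ 0.16  0.22  1.66 -0.    1.26 -1.22]
```

```bash
python3 -m crank '[[-1.4,-5,0,0,0,0,1],[-1.4,-5,0,0,0,0,1],[-1.3,-5,0,0,0,0,1],[-1.3,-3.7,0,0,0,0,1],[0,0,0,0,0,0,1]]' >/dev/null; python3 st.py; python3 -m crank '[[0,0,3,0,0,0,1],[0,0,3,0,0,0,1],[0,0,0,0,0,0,1]]' ; python3 st.py; python3 - <<'E'
from rig import cams
import cv2,numpy as np
a=cams.camera("side")[150:310,170:390]
cv2.imwrite("pics/c.png",cv2.resize(a[:,:,::-1],None,fx=3.5,fy=3.5,interpolation=cv2.INTER_CUBIC))
E
```

```text
t 2.35 tip stand mm [-140.7  -88.2  312. ] axes x/y [[-1.0, 0.003, 0.001], [0.003, 1.0, 0.0]] F [-0.2 -0.2  0.2] w 0.0 q [-0.26  0.19  1.7   0.    1.25 -1.65]
time: 2.72
position: [0.4589, -0.0066, 0.3204]
tool_rot: [0.092, 0.996, 0.001, -0.003]
ft_force: [-0.1, -1.0, 0.2]
grip_width: 0.0004
grip_force: 0.0
t 2.73 tip stand mm [-143.7  -85.4  250.4] axes x/y [[-1.0, -0.002, 0.007], [-0.002, 1.0, 0.001]] F [ 0.1 -1.   0.2] w 0.0 q [-0.26  0.27  1.79  0.    1.09 -1.65]
```

View pics/c.png

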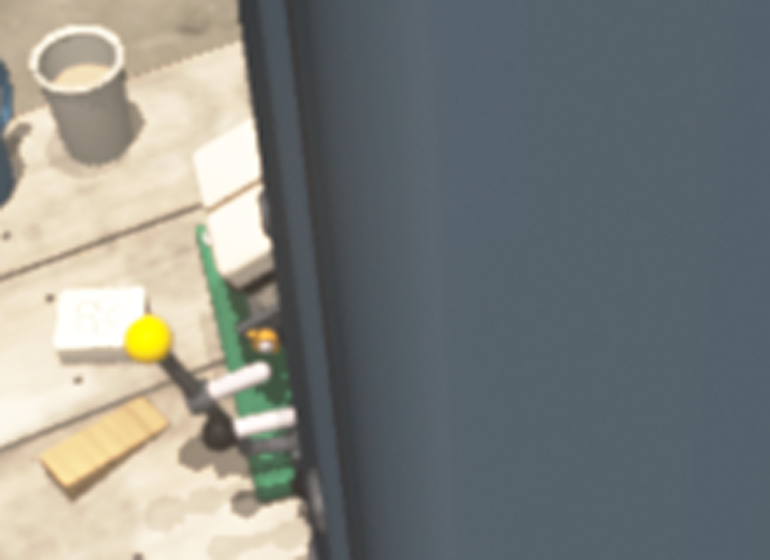

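The arm blocks the side view; only the knob (148,338) and the left spoke are visible. I'll go by geometry and forces, checking with the scene camera.

```bash
python3 -m crank '[[-0.4,-0.3,2.5,0,0,0,1],[0,0,2.5,0,0,0,1],[0,0,0.5,0,0,0,1],[0,0,0,0,0,0,1]]'>/dev/null ; python3 st.py
python3 -m crank '[[0,0.5,0,0,0,0,1],[0,0.5,0,0,0,0,1],[0,0.5,0,0,0,0,1],[0,0.5,0,0,0,0,1],[0,0.5,0,0,0,0,1]]'>/dev/null ; python3 st.py
```

```text
t 3.27 tip stand mm [-136.3  -89.7  198.2] axes x/y [[-1.0, -0.001, -0.001], [-0.001, 1.0, -0.0]] F [0.6 0.4 0.9] w 0.001 q [-0.27  0.35  1.85  0.    0.94 -1.65]
t 3.9 tip stand mm [-136.3  -68.6  199.2] axes x/y [[-1.0, -0.004, -0.001], [-0.004, 1.0, -0.009]] F [ -3.4 -14.8  16.9] w 0.001 q [-0.21  0.35  1.84 -0.01  0.95 -1.6 ]
```

```bash
python3 st.py; python3 - <<'E'
from rig import cams
import cv2,numpy as np
a=cams.camera("scene")[130:290,210:400]
cv2.imwrite("pics/d.png",cv2.resize(a[:,:,::-1],None,fx=3.5,fy=3.5,interpolation=cv2.INTER_CUBIC))
E
python3 st.py
```

```text
t 3.9 tip stand mm [-136.3  -68.6  199.2] axes x/y [[-1.0, -0.004, -0.001], [-0.004, 1.0, -0.009]] F [ -3.4 -14.8  16.9] w 0.001 q [-0.21  0.35  1.84 -0.01  0.95 -1.6 ]
t 3.95 tip stand mm [-135.9  -67.6  199.2] axes x/y [[-1.0, -0.003, -0.002], [-0.003, 1.0, -0.007]] F [ -3.3 -10.2  11. ] w 0.001 q [-0.21  0.35  1.84 -0.01  0.95 -1.6 ]
```

View pics/d.png

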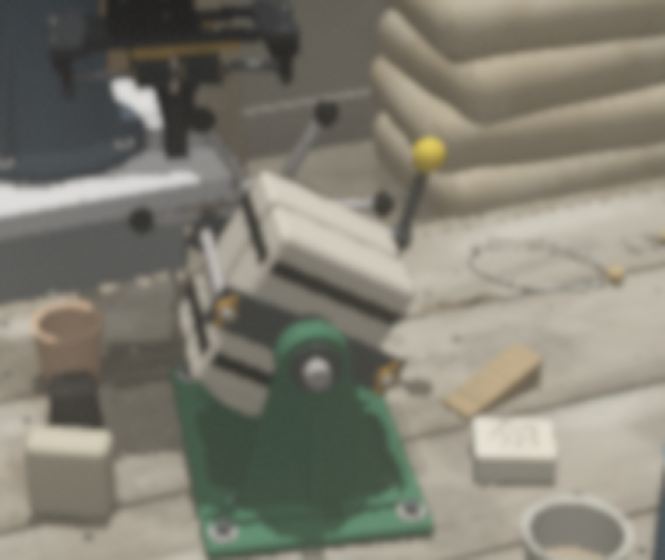

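The finger is to the right of ball 4 at (205,118), tip below it, and the wheel is just starting to turn. Contact is as planned, so I'll keep pushing.

```bash
for i in 1 2 3; do python3 -m crank '[[0,0.6,0,0,0,0,1],[0,0.6,0,0,0,0,1],[0,0.6,0,0,0,0,1],[0,0.6,0,0,0,0,1],[0,0.6,0,0,0,0,1]]'>/dev/null ; python3 st.py; done
```

```text
t 4.58 tip stand mm [-135.7  -35.8  198.3] axes x/y [[-1.0, -0.001, -0.003], [-0.001, 1.0, -0.002]] F [ 0.6 -4.7  5.4] w 0.001 q [-0.15  0.36  1.82 -0.    0.95 -1.53]
t 5.2 tip stand mm [-136.9   -4.6  197.1] axes x/y [[-1.0, -0.0, -0.0], [-0.0, 1.0, -0.0]] F [ 1.8 -2.9  0.9] w 0.0 q [-0.08  0.38  1.8  -0.    0.96 -1.47]
t 5.83 tip stand mm [-138.7   24.1  196.3] axes x/y [[-1.0, -0.001, 0.004], [-0.001, 1.0, -0.003]] F [-0.4 -6.  -1.1] w 0.0 q [-0.02  0.39  1.78 -0.    0.97 -1.41]
```

```bash
python3 -m crank '[[0,0.6,0,0,0,0,1],[0,0.6,0,0,0,0,1],[0,0.6,0,0,0,0,1],[0,0.3,0,0,0,0,1],[0,0,0,0,0,0,1]]'>/dev/null ; python3 st.py;  python3 -m crank '[[0,-0.5,0,0,0,0,1],[0,-0.5,-2,0,0,0,1],[0,0,-4,0,0,0,1],[0,0,-3,0,0,0,1],[0,0,0,0,0,0,1]]'>/dev/null; python3 st.py; python3 - <<'E'
from rig import cams
import cv2,numpy as np
a=cams.camera("scene")[130:290,210:400]
cv2.imwrite("pics/e.png",cv2.resize(a[:,:,::-1],None,fx=3.5,fy=3.5,interpolation=cv2.INTER_CUBIC))
E
```

```text
t 6.45 tip stand mm [-138.2   46.   196.8] axes x/y [[-1.0, -0.001, 0.003], [-0.001, 1.0, -0.0]] F [-1.2 -3.5  0.7] w 0.0 q [ 0.02  0.4   1.76  0.    0.98 -1.36]
t 7.08 tip stand mm [-135.1   36.7  289.6] axes x/y [[-1.0, 0.0, -0.007], [0.0, 1.0, 0.003]] F [-0.7  0.3 -0.2] w 0.001 q [ 0.    0.28  1.65  0.    1.2  -1.38]
```

View pics/e.png

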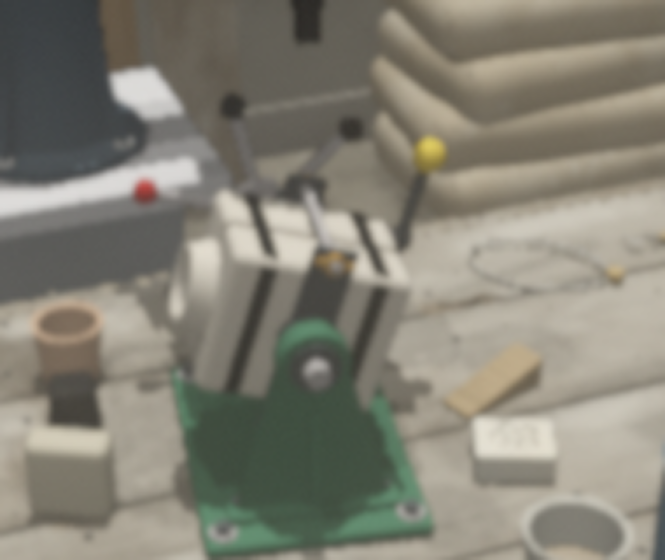

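The mould is now about horizontal: red ball at (145,190), ball 5 at (232,105), ball 4 at (350,128). Next I'll fit the angle.

```bash
cat > ang.py <<'E'
import sys,json
from geo import *
P=(.6155,.0509,-.186)
def ang(d,a0):
    f=lambda a:np.ravel([proj("scene",s2w(ball(a[0],[int(k)]),*P))[0]-u-[-.6,-.8] for k,u in d.items()])
    s=least_squares(f,[a0]);return s.x[0],s.fun.round(1)
if __name__=="__main__":
    d={k:np.array(u)/3.5+(210,130) for k,u in json.loads(sys.argv[1]).items()}
    print(ang(d,float(sys.argv[2])))
E
python3 ang.py '{"0":[145,190],"5":[232,105],"4":[350,128]}' 1.3
```

```text
(np.float64(1.2850669987331806), array([ 0. ,  0.1,  0. ,  0.1,  0.2, -0. ]))
```

```bash
python3 -m crank '[[0,-5,0,0,0,0,1],[0,-4.8,0,0,0,0,1],[0.3,0,4,0,0,0,1],[0,0,4,0,0,0,1],[0,0,1.2,0,0,0,1]]'>/dev/null ; python3 st.py;  for i in 1 2 3; do python3 -m crank '[[0,0.7,0,0,0,0,1],[0,0.7,0,0,0,0,1],[0,0.7,0,0,0,0,1],[0,0.7,0,0,0,0,1],[0,0.6,0,0,0,0,1]]'>/dev/null; python3 st.py; done
```

```text
t 7.75 tip stand mm [-142.7  -62.1  192.1] axes x/y [[-1.0, 0.001, 0.008], [0.001, 1.0, 0.001]] F [ 0.1  0.5 -0.1] w 0.0 q [-0.21  0.36  1.85  0.    0.93 -1.59]
t 8.38 tip stand mm [-138.6  -27.8  196.7] axes x/y [[-1.0, -0.001, -0.004], [-0.001, 1.0, -0.001]] F [ 0.7 -4.2  4.4] w 0.001 q [-0.13  0.37  1.83 -0.    0.95 -1.52]
t 9.0 tip stand mm [-140.3    5.5  194.6] axes x/y [[-1.0, -0.001, 0.001], [-0.001, 1.0, -0.002]] F [ 1.6 -6.1 -1.6] w 0.001 q [-0.06  0.38  1.8  -0.    0.96 -1.44]
t 9.62 tip stand mm [-141.7   39.3  194.3] axes x/y [[-1.0, -0.001, 0.004], [-0.001, 1.0, -0.002]] F [-0.8 -4.6  0.5] w 0.0 q [ 0.01  0.4   1.77 -0.    0.97 -1.37]
```

```bash
python3 -m crank '[[0,0.5,0,0,0,0,1],[0,0.2,0,0,0,0,1],[0,0,0,0,0,0,1],[-0.3,-1,0,0,0,0,1],[0,0,-2,0,0,0,1]]'>/dev/null; python3 -m crank '[[0,0,-4,0,0,0,1],[0,0,-3,0,0,0,1],[0,-5,0,0,0,0,1],[0,-4.8,0,0,0,0,1],[0,0,0,0,0,0,1]]'>/dev/null ; python3 st.py; python3 -m crank '[[0,0,4,0,0,0,1],[0,0,4,0,0,0,1],[0,0,0.9,0,0,0,1],[0,0,0,0,0,0,1]]'>/dev/null;python3 st.py;  python3 -m crank '[[0,0.7,0,0,0,0,1],[0,0.7,0,0,0,0,1],[0,0.6,0,0,0,0,1],[0,0.5,0,0,0,0,1],[0,0,0,0,0,0,1]]'>/dev/null; python3 st.py; python3 - <<'E'
from rig import cams
import cv2,numpy as np
a=cams.camera("scene")[130:290,210:400]
cv2.imwrite("pics/f.png",cv2.resize(a[:,:,::-1],None,fx=3.5,fy=3.5,interpolation=cv2.INTER_CUBIC))
E
```

```text
t 10.88 tip stand mm [-136.2  -63.4  285.6] axes x/y [[-1.0, 0.005, -0.002], [0.005, 1.0, 0.001]] F [ 0.6  0.5 -0.1] w 0.0 q [-0.21  0.24  1.73  0.    1.18 -1.59]
t 11.38 tip stand mm [-136.6  -60.6  196.3] axes x/y [[-1.0, -0.0, 0.0], [-0.0, 1.0, 0.001]] F [0.3 0.7 0.2] w 0.001 q [-0.2   0.36  1.84  0.    0.94 -1.59]
t 12.0 tip stand mm [-136.4  -35.7  196.6] axes x/y [[-1.0, -0.0, -0.002], [-0.0, 1.0, 0.0]] F [ 0.5 -1.2  1.5] w 0.001 q [-0.15  0.37  1.83  0.    0.95 -1.53]
```

View pics/f.png

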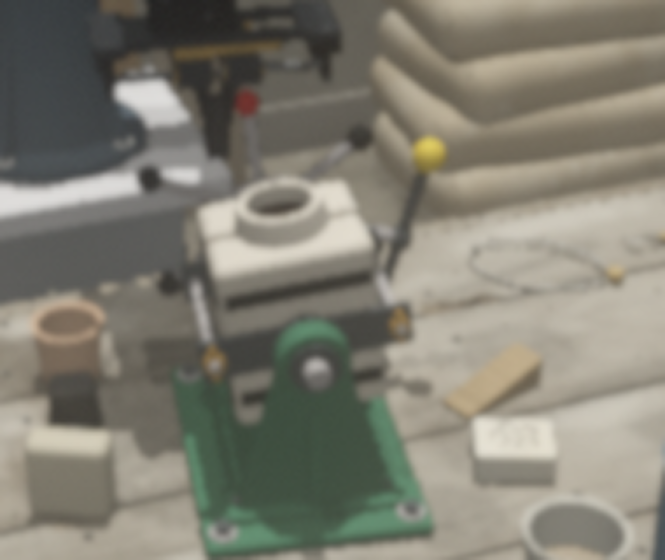

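The collar now points nearly up: red ball at (247,102), ball 5 at (360,137), ball 1 at (150,178).

```bash
python3 ang.py '{"0":[247,102],"5":[360,137],"1":[150,178]}' 0.1
```

```text
(np.float64(0.1185610381970642), array([-0.1, -0. ,  0. ,  0.1, -0.2, -0.1]))
```

```bash
cat > red.py <<'E'
from geo import *
from ang import ang,P
im=cams.camera("scene");h=cv2.cvtColor(im,cv2.COLOR_RGB2HSV)
def cen(m,box):
    z=np.zeros(m.shape,np.uint8);y0,y1,x0,x1=box;z[y0:y1,x0:x1]=m[y0:y1,x0:x1]
    n,l,s,c=cv2.connectedComponentsWithStats(z);j=1+s[1:,4].argmax();return c[j],s[j,4]
red=((h[:,:,0]<8)|(h[:,:,0]>172))&(h[:,:,1]>140)&(h[:,:,2]>60)
yel=(abs(h[:,:,0].astype(int)-26)<6)&(h[:,:,1]>150)
r,n=cen(red.astype(np.uint8),(130,290,240,340));k,m=cen(yel.astype(np.uint8),(130,290,310,360))
f=lambda l:proj("scene",s2w(knob(l[0]),*P))[0]-k-[-.6,-.6]
s=least_squares(f,[.2]);print("red",r.round(1),n,"rotor",ang({0:r},0.),"knob",k.round(1),m,"latch",s.x,s.fun.round(1),s2w(knob(s.x[0]),0,0,0))
E
python3 red.py
python3 -m crank '[[0,0.6,0,0,0,0,1],[0,0.6,0,0,0,0,1],[0,0,0,0,0,0,1]]'>/dev/null; python3 st.py; python3 red.py
```

```text
t 12.47 tip stand mm [-137.1  -23.3  196.1] axes x/y [[-1.0, -0.001, 0.0], [-0.001, 1.0, 0.001]] F [-0.1 -1.1  0.2] w 0.0 q [-0.12  0.37  1.82  0.    0.95 -1.51]Traceback (most recent call last):
  File "red.py", line 9, in <module>
    r,n=cen(red.astype(np.uint8),(130,290,240,340));k,m=cen(yel.astype(np.uint8),(130,290,310,360))
                                                        ~~~^^^^^^^^^^^^^^^^^^^^^^^^^^^^^^^^^^^^^^^^
  File "red.py", line 6, in cen
    n,l,s,c=cv2.connectedComponentsWithStats(z);j=1+s[1:,4].argmax();return c[j],s[j,4]
                                                    ~~~~~~~~~~~~~~^^
ValueError: attempt to get argmax of an empty sequence
Traceback (most recent call last):
  File "red.py", line 9, in <module>
    r,n=cen(red.astype(np.uint8),(130,290,240,340));k,m=cen(yel.astype(np.uint8),(130,290,310,360))
                                                        ~~~^^^^^^^^^^^^^^^^^^^^^^^^^^^^^^^^^^^^^^^^
  File "red.py", line 6, in cen
    n,l,s,c=cv2.connectedComponentsWithStats(z);j=1+s[1:,4].argmax();return c[j],s[j,4]
                                                    ~~~~~~~~~~~~~~^^
ValueError: attempt to get argmax of an empty sequence
```

```bash
sed -i 's/-26)<6)&(h\[:,:,1\]>150)/-25)<8)\&(h[:,:,1]>110)\&(h[:,:,2]>90)/' red.py; python3 -c "
from rig import cams;print(cams.camera('scene')[173,331:335])"; python3 red.py
```

```text
[[199 179  86]
 [201 182  88]
 [200 181  87]
 [196 176  84]]
red [284.6 158.4] 15 rotor (np.float64(0.002559714235687497), array([0. , 0.1])) knob [332.  173.4] 70 latch [0.27343122] [-0.2  0.4] [[-0.098       0.12595619  0.19904746]]
```

```bash
python3 -m crank '[[0,-0.5,0,0,0,0,1],[0,-0.7,0,0,0,0,1],[0,0,-4,0,0,0,1],[0,0,-4,0,0,0,1],[0,0,-1,0,0,0,1]]'>/dev/null; python3 -m crank '[[-1,5,0,0,0,0,1],[-1,5,0,0,0,0,1],[-1,5,0,0,0,0,1],[-0.9,5.3,0,0,0,0,1],[0,0,0,0,0,0,1]]'>/dev/null ; python3 st.py; python3 red.py
```

```text
t 13.88 tip stand mm [-98.4 169.6 284.4] axes x/y [[-1.0, -0.004, 0.002], [-0.004, 1.0, 0.0]] F [ 0.2 -0.6 -0.7] w 0.001 q [ 0.22  0.43  1.43  0.    1.29 -1.17]
red [284.6 157.8] 23 rotor (np.float64(0.002234740049123052), array([0.1, 0.7])) knob [332.1 174. ] 56 latch [0.27871399] [ 0.1 -0.1] [[-0.098       0.12679526  0.19861757]]
```

Rotor is at zero. Next I lower the finger outside the knob and push it in.

```bash
python3 -m crank '[[0,0,4,0,0,0,1],[0,0,4,0,0,0,1],[0,0,0.8,0,0,0,1],[0,0,0,0,0,0,1]]'>/dev/null;python3 st.py;  for i in 1 2 ; do python3 -m crank '[[0,-0.6,0,0,0,0,1],[0,-0.6,0,0,0,0,1],[0,-0.6,0,0,0,0,1],[0,-0.4,0,0,0,0,1],[0,0,0,0,0,0,1]]'>/dev/null; python3 st.py; done; python3 red.py
```

```text
t 14.43 tip stand mm [-97.9 166.  198.2] axes x/y [[-1.0, 0.001, 0.001], [0.001, 1.0, -0.001]] F [0.6 0.1 0.1] w 0.0 q [ 0.21  0.52  1.53 -0.    1.1  -1.17]
t 15.05 tip stand mm [-97.5 144.9 198.8] axes x/y [[-1.0, 0.0, -0.001], [0.0, 1.0, 0.001]] F [-0.4  2.3  1.7] w 0.001 q [ 0.18  0.5   1.56  0.    1.08 -1.21]
t 15.68 tip stand mm [-98.3 122.  197.9] axes x/y [[-1.0, 0.0, 0.001], [0.0, 1.0, -0.001]] F [-0.2 -0.3  0.3] w 0.001 q [ 0.14  0.49  1.59 -0.    1.07 -1.24]
red [284.5 157.9] 24 rotor (np.float64(0.00526543307795237), array([0.1, 0.7])) knob [321.6 171.1] 68 latch [0.09741442] [ 0.1 -0.3] [[-0.098       0.09685464  0.2107662 ]]
```

```bash
for i in 1 2 3; do python3 -m crank '[[0,-0.3,0,0,0,0,1],[0,-0.3,0,0,0,0,1],[0,0,0,0,0,0,1]]'>/dev/null; python3 st.py; done; python3 red.py
```

```text
t 16.1 tip stand mm [-97.9 116.7 198.3] axes x/y [[-1.0, -0.0, -0.0], [-0.0, 1.0, -0.0]] F [-0.4  0.1 -0.1] w 0.0 q [ 0.13  0.48  1.6  -0.    1.06 -1.25]
t 16.48 tip stand mm [-97.9 110.5 198.2] axes x/y [[-1.0, -0.0, 0.0], [-0.0, 1.0, -0.0]] F [0.8 0.9 0.6] w 0.0 q [ 0.12  0.48  1.6  -0.    1.06 -1.26]
t 16.85 tip stand mm [-98.  104.5 198.2] axes x/y [[-1.0, -0.0, 0.0], [-0.0, 1.0, -0.001]] F [0.  0.3 1. ] w 0.001 q [ 0.11  0.48  1.61 -0.    1.05 -1.27]
red [284.  157.9] 20 rotor (np.float64(0.016475658717440524), array([0.1, 0.7])) knob [315.9 170.1] 65 latch [0.00322889] [ 0.  -0.2] [[-0.098       0.08056487  0.21488608]]
```

```bash
for i in 1 2; do python3 -m crank '[[0,-0.2,0,0,0,0,1],[0,-0.1,0,0,0,0,1],[0,0,0,0,0,0,1]]'>/dev/null; python3 st.py; done; python3 red.py
```

```text
t 17.27 tip stand mm [-98.  101.8 198.3] axes x/y [[-1.0, -0.0, 0.0], [-0.0, 1.0, -0.0]] F [0.1 2.3 1.1] w 0.0 q [ 0.11  0.48  1.61 -0.    1.05 -1.28]
t 17.65 tip stand mm [-98.   98.8 198.2] axes x/y [[-1.0, -0.0, -0.0], [-0.0, 1.0, -0.0]] F [-0.2  1.2  0.7] w 0.0 q [ 0.1   0.47  1.62 -0.    1.05 -1.28]
red [284.1 158. ] 19 rotor (np.float64(0.01522182975502422), array([0.1, 0.6])) knob [313.9 170. ] 67 latch [-0.02823184] [ 0.  -0.3] [[-0.098       0.07504614  0.21591825]]
```

```bash
python3 -m crank '[[0,-0.15,0,0,0,0,1],[0,-0.1,0,0,0,0,1],[0,0,0,0,0,0,1]]'>/dev/null; python3 st.py; python3 -m crank '[[0,0.6,0,0,0,0,1],[0,2,0,0,0,0,1],[0,3,-1,0,0,0,1],[0,0,-5,0,0,0,1],[0,0,-5,0,0,0,1]]'>/dev/null;python3 -m crank '[[3,4,0,0,0,0,1],[3,4,0,0,0,0,1],[3,4,0,0,0,0,1],[3,4,0,0,0,0,1],[0,0,0,0,0,0,1]]'>/dev/null; python3 st.py; python3 red.py; python3 - <<'E'
from rig import cams
import cv2,numpy as np
a=cams.camera("side")[120:360,120:420];b=cams.camera("scene")[130:290,190:400]
f=lambda a,w:cv2.resize(a[:,:,::-1],w,interpolation=cv2.INTER_CUBIC)
cv2.imwrite("pics/g.png",np.hstack([f(a,(400,320)),f(b,(400,320))]))
E
```

```text
t 18.07 tip stand mm [-97.9  96.9 198.3] axes x/y [[-1.0, 0.0, -0.0], [0.0, 1.0, 0.001]] F [-0.3  3.4  0.4] w 0.001 q [ 0.1   0.47  1.62  0.    1.05 -1.29]
t 19.32 tip stand mm [-221.1  315.5  308. ] axes x/y [[-1.0, -0.006, 0.001], [-0.006, 1.0, 0.0]] F [-0.  -0.1 -0.3] w 0.0 q [ 0.54  0.42  1.37  0.    1.35 -0.85]
red [284.6 157.8] 23 rotor (np.float64(0.002234740049123052), array([0.1, 0.7])) knob [313.4 169.4] 69 latch [-0.03759603] [-0.   0.3] [[-0.098       0.07339751  0.21619189]]
```

View pics/g.png

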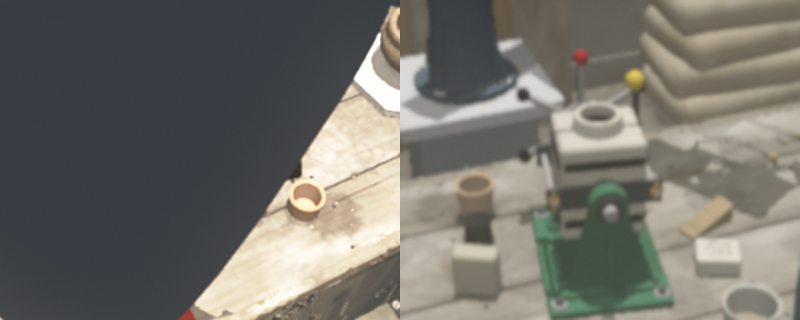

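The scene half shows the red ball at the top (582,57), the collar straight up (598,117), the knob in (634,78), and the things around the stand where they were. The arm is clear, so I'm handing in.

```bash
python3 -c "
from rig import ticket;print(ticket.hand_in())"
```

```text
the job is handed in; nothing more can be done
None
```

The job is handed in: the mould's collar points straight up (rotor measured at about 0.00 rad), the latch is pushed fully home to its stop (about -0.04 rad), and the arm is clear, at about 19 s on the clock.

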